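Change over the test fixture: clear the posts, index the board rail, hold the pin home

TASK

Change the test fixture over for the next board: first take the red-capped and the yellow-capped support posts off the black bed, put each into the bin of its own colour and let go of it; the white-capped post and everything else on the table stays as it is. Then pull up the black knob of the board rail's index plunger, slide the rail over to the next hole on the side of the green tag (not the white one), and let the pin down fully home in that hole. Finish while still gripping the knob with the pin fully home: do not let go of it at the end.

Things in the scene. Friction and masses are not known exactly. Their poses are not given: they have to be found in the camera images.
- fixture: test fixture fixed to the table: teal box 280 mm (x) by 300 mm (y), with a flat black bed 50 mm above the table; origin at the centre of its underside, z up. Along its near edge (x = -100 mm) runs a steel index bar along its y, 24 mm wide, top 12 mm above the bed, with five holes 40 mm apart at y = -80, -40, 0, 40 and 80 mm. The aluminium board rail (40 mm wide, along x, top 15 mm above the bed except at the saddle) lies across the bed
- rail (a joint): slide of the board rail along the fixture's y, in m: 0 = pin over the middle hole (it starts there, within 1 mm), grows towards the fixture's +y; +0.04 and -0.04 are the neighbouring holes. Light drag of about 2 N; cannot move more than about 2 mm while the pin is in a hole
- plunger (a joint): lift of the index plunger, in m: 0 = pin fully home in a hole, 0.014 = top stop; the pin is 10 mm across with a round tip, reaches 8 mm into a 13 mm hole, so it is clear of the bar from a lift of 0.008. A spring pulls it down with 4 N at 0, 7.5 N at the top stop
- knob: upright black cylindrical knob of the plunger with an orange disc on top, 28 mm across and 32 mm tall, on the saddle at the near end of the rail; origin at its centre, 112 mm above the table with the pin home; it moves up with the plunger and sideways with the rail. The axis of the pin is the axis of the knob. Beneath it stands a collar 20 mm across on the saddle (34 x 32 mm), whose top is 38 mm below the knob's centre as the pin is home
- green_tag: green block 22 x 28 x 18 mm standing on the bed just in front of the index bar, level with the hole that the pin must go into: its origin (centre of its underside) has the same fixture y as that hole, 28 mm nearer the robot; axes parallel to the fixture's
- white_tag: white block of the same size, level with the neighbouring hole on the other side: the wrong hole
- red_post_mid (a point): loose support post with a red cap, standing on the black bed, on one side of the rail; 60 mm tall: foot 26 mm across and 8 mm high, shaft 14 mm across, cap 24 mm across filling the top 20 mm; 60 g. This point is on its axis half-way up, 30 mm above its underside (so the middle of the cap is 20 mm above it); z is its axis
- yellow_post_mid (a point): loose support post with a yellow cap, standing on the black bed, on the other side of the rail; 60 mm tall: foot 26 mm across and 8 mm high, shaft 14 mm across, cap 24 mm across filling the top 20 mm; 60 g. This point is on its axis half-way up, 30 mm above its underside (so the middle of the cap is 20 mm above it); z is its axis
- red_post: the red-capped post again; origin at the centre of its underside
- yellow_post: the yellow-capped post again; origin at the centre of its underside
- red_bin: open red plastic bin fixed to the table, 130 x 130 mm outside, 45 mm high, 4 mm walls and floor; origin at the centre of its underside on the table, x and y along its sides
- yellow_bin: open yellow plastic bin fixed to the table, 130 x 130 mm outside, 45 mm high, 4 mm walls and floor; origin at the centre of its underside on the table, x and y along its sides
- white_post_mid (a point): loose support post with a white cap, standing on the black bed near a far corner; 60 mm tall: foot 26 mm across and 8 mm high, shaft 14 mm across, cap 24 mm across filling the top 20 mm; 60 g. This point is on its axis half-way up, 30 mm above its underside (so the middle of the cap is 20 mm above it); z is its axis. Leave it where it is
- board: bystander: loose green circuit board 120 x 90 mm, 5 mm thick, lying on the table; origin at the centre of its underside
- screwdriver: bystander: screwdriver lying on the table
- brush: bystander: small brush lying on the table
- jar_mid (a point): bystander: jar, 60 mm across, 70 mm tall; this point is at its centre
- cup_mid (a point): bystander: blue cup, 70 mm across the rim, 80 mm tall; this point is at its centre

How it is judged (in metres and radians):
On the way, in this order (a step that is already met when the one before it is completed fails the run):
1. each coloured post lies or stands in the bin of its colour, let go, with the rail still in its first hole (x of red_post_mid in the frame of red_bin between -0.062 and 0.062 m and y of red_post_mid in the frame of red_bin between -0.062 and 0.062 m and height (world z) of each of red_post_mid, yellow_post_mid below 0.05 m and contact force between the fingers and red_post below 0.3 N and x of yellow_post_mid in the frame of yellow_bin between -0.062 and 0.062 m and y of yellow_post_mid in the frame of yellow_bin between -0.062 and 0.062 m and contact force between the fingers and yellow_post below 0.3 N and value of joint rail between -0.006 and 0.006 m), for 0.2 s.
2. the plunger is pulled up clear of the bar with the rail still at its first hole (value of joint plunger above 0.008 m and value of joint rail between -0.008 and 0.008 m), for 0.1 s.
3. the pin is fully home in the hole at the green tag (value of joint plunger below 0.0025 m and y of knob in the frame of green_tag between -0.004 and 0.004 m), for 0.2 s.
At the end, for the whole second after the job is handed in: pin home (plunger lift under 2.5 mm) in the hole at the green tag (within 4 mm along the bar), fingers still hold the knob (over 2 N); each coloured post in the bin of its colour (middle inside the walls, under 50 mm above the table), not touched by the fingers (all of step 3 and contact force between the fingers and knob above 2 N and x of red_post_mid in the frame of red_bin between -0.062 and 0.062 m and y of red_post_mid in the frame of red_bin between -0.062 and 0.062 m and height (world z) of each of red_post_mid, yellow_post_mid below 0.05 m and contact force between the fingers and red_post below 0.3 N and x of yellow_post_mid in the frame of yellow_bin between -0.062 and 0.062 m and y of yellow_post_mid in the frame of yellow_bin between -0.062 and 0.062 m and contact force between the fingers and yellow_post below 0.3 N); the arm keeps its last pose, push and grip.
It fails at once if the white-capped post is moved by more than 15 mm (distance of white_post_mid from where it was at the start of the episode above 0.015 m).
It fails at once if the circuit board, screwdriver, brush, jar or cup is moved by more than 30 mm (distance of any of board, screwdriver, brush, jar_mid, cup_mid from where it was at the start of the episode above 0.03 m).
It also fails if it takes over 69 s, if anything falls off the work surface, if the arm or the gripper's body presses on something with over 40 N, if the wrist force passes 120 N, or if a joint passes its speed limit or range.

ROBOT

A 7-joint arm with a two-finger parallel gripper is mounted at the origin on the work surface. World frame = base frame: x ahead of the robot, y to its left, z up, the work surface at z = 0. Lengths are in m, angles in degrees, forces in N, time in s.
With the tool pointing down it reaches from about 0.4 to 0.875 m from the base axis. Payload 19.3 kg.
Tool frame: the origin (TCP) lies at the very end of the fingers, on their centre line; the grasp point (between the pads) lies 19 mm behind it; z points along the fingers, y is the line along which they close (so a half turn about z gives the same grasp; the last joint's range is limited). The gripper opens to 85 mm and grips with 20 to 120 N. Pads are 22 mm wide; open, the fingers measure 114 mm over their backs; the gripper's body (76 mm by 85 mm) begins 54 mm behind the grasp point. The pads swing forward as they close: fully open they stand 13 mm farther back than shut.
Start: joints at [62.212, 29.874, -2.08, 91.645, 1.215, 58.505, -6.463], TCP at [0.252, -0.572, 0.231] pointing down, gripper open.
Joint ranges: [-166.77, 166.77], [-17.47, 122.26], [-85.68, 81.53], [9.62, 139.38], [-72.42, 252.41], [9.2, 110.78], [-144.41, 144.41]. Speed limits (degrees/s): [108.29, 108.29, 136.94, 136.94, 172.46, 172.46, 172.46].

INTERFACE

Orientations are given as a 3x3 rotation matrix whose columns are the frame's x, y, z axes.
In Python, from rig import sensors, snapshot, robot gives the robot as it stands.
- The arm moves only by the shell command python3 -m pendant 'ROWS' [OPENING]. ROWS is JSON, a list of rows, each a list of 4 numbers: the shift along the tool's x, y, z in m, then the turn about the tool's z in degrees. In form: [[x, y, z, turn], ...]. A call has exactly 8 rows; each row shifts and turns the commanded pose from where the row before left it, along the tool's axes as they then stand; what a row does not reach is not made up. A row lasts 1/12 s, in which the tool goes at most 41.7 mm and 7.16 degrees, less where a joint would pass 70% of its speed; a pose out of reach is approached as far as the arm can. A call is refused whole if a number of a shift passes 0.0417 or a number of a turn 7.16, either way. A call with a gripper value outside its range is refused whole. OPENING is the closure, from -1 (fully open) to 1 (shut), set as the call begins (- or left out, the last holds). The fingers move at their own pace and stop on an object; the grip force is fixed at half the most. Time passes only in rows, so rows that do not move let the fingers close, or fill a call up. It gives the time, the measured TCP pose, the force, the opening and the grip force at its end, in the units of the state.
- sensors.sense(): the state, without advancing time (a new reading comes with each control period).
- snapshot(name): name is "scene" or "side" or "wrist"; returns a dict with "color" (400x640x3 uint8, blue, green, red), "fx", "fy", "cx", "cy" (pixels), "cam_to_world" (4x4, takes a point from camera to world coordinates). Camera axes: x right, y up, looking along -z (the intrinsics and any distortion apply to the point x, -y, -z); pixel columns grow to the right and rows downward; lengths in m; the calibration is good to about 2 mm. The wrist camera is an equidistant fisheye: a pixel r from the principal point sees the ray r / f radians off the axis. A picture is of the moment at which its call begins. There is no depth.
- robot.hand_in(): hands the job in; it is judged then, once.
The state is a dict: "t": time; "qpos": joint angles; "qd": joint speeds; "joint_torque": joint torques, N m; "tcp_pos": TCP position; "orientation": TCP orientation; "force": force on the tool from outside, world axes, zero at the start; "ft_torque": the same for the moment, N m; "grip_width": opening from 0.0 (shut) to 1.0 (fully open); "grasp_force": force on a finger pad.
Only numpy, scipy, OpenCV 4.12 (cv2) and the standard library are available. Lean on these libraries where they do the work, as an engineer would, in place of code of your own. Each camera call takes 0.05 s, during which the arm holds its last target. There are 200 camera calls.

## Working session

There is one attempt and no reset: what is moved stays moved. The work goes in short steps, Python scripts to look and compute and a shell command to move; the robot and the scene stay as the last step left them, time stands still between calls to the robot, and variables do not carry over. Pictures are saved under pics/ and viewed, at most 10 in all, crops included, and the job is handed in when it is done.

```bash
mkdir -p pics; ls; python3 - <<'E'
from rig import sensors, snapshot, robot
import cv2,pickle
for n in("scene","side"):
    s=snapshot(n); pickle.dump(s,open(f"pics/{n}0.pkl","wb")); cv2.imwrite(f"pics/{n}0.png",s["color"])
    print(n,s["fx"],s["fy"],s["cx"],s["cy"],s["cam_to_world"].round(3).tolist() if hasattr(s["cam_to_world"],'round') else s["cam_to_world"], s.keys())
print(sensors.sense())
E
```

```text
pics
scene 502.4103240434003 502.4103240434003 315.7309090887763 204.0212407611527 [[-0.717, -0.572, 0.398, 1.192], [0.697, -0.59, 0.407, 0.582], [0.002, 0.569, 0.822, 1.364], [0.0, 0.0, 0.0, 1.0]] dict_keys(['color', 'fx', 'fy', 'cx', 'cy', 'cam_to_world'])
side 428.56866399392476 428.56866399392476 315.238115644325 199.8142610676976 [[-0.912, 0.245, -0.328, 0.254], [-0.409, -0.555, 0.724, 0.765], [-0.004, 0.795, 0.607, 0.784], [0.0, 0.0, 0.0, 1.0]] dict_keys(['color', 'fx', 'fy', 'cx', 'cy', 'cam_to_world'])
{'t': 0.1, 'qpos': array([62.2128635 , 29.90358058, -2.08484884, 91.67002845,  1.21539366,
       58.50425421, -6.46350129]), 'qd': array([ 0.0283109 ,  0.00064058,  0.07379007, -0.07134046,  0.00476226,
       -0.10006752,  0.04855042]), 'joint_torque': array([ 5.27219527e-03, -9.28488564e+01,  1.98495917e+00, -3.70530295e+01,
        1.82646612e-02,  5.36808555e-03, -3.20988181e-05]), 'tcp_pos': array([ 0.25174567, -0.57173435,  0.23080915]), 'orientation': array([[ 9.15190804e-01,  4.03020597e-01, -4.36360645e-04],
       [ 4.03020831e-01, -9.15190391e-01,  8.70516579e-04],
       [-4.85169578e-05, -9.72551198e-04, -9.99999526e-01]]), 'force': array([-0.26658656,  0.90907697, -0.31482828]), 'ft_torque': array([ 0.00485846, -0.04532954, -0.03584993]), 'grasp_force': 0.0, 'grip_width': 0.9982517767396593}
```

View pics/scene0.png

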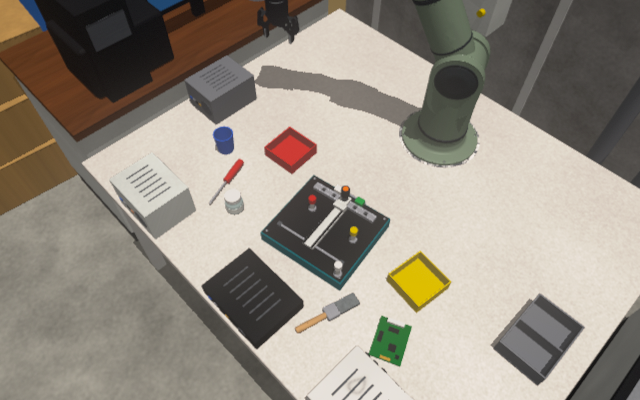

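View pics/side0.png

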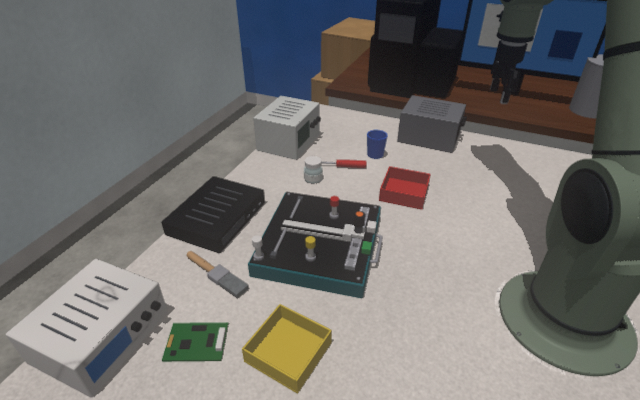

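The scene view has the red cap at (312,199), yellow cap (353,231), white post (338,266), knob disc (345,189), green tag (360,202), red bin (290,150) and yellow bin (419,281). In the side view they are at red (334,201), yellow (310,242), disc (360,214) and green (367,247).

```bash
cat > h.py <<'E'
import numpy as np,cv2,pickle
def ray(s,u,v):
    M=np.array(s["cam_to_world"]); d=np.array([(u-s["cx"])/s["fx"],-(v-s["cy"])/s["fy"],-1.])
    return M[:3,3],M[:3,:3]@d
def onz(s,u,v,z):
    o,d=ray(s,u,v); return o+d*(z-o[2])/d[2]
def tri(a,b):
    A=np.zeros((3,3));y=np.zeros(3)
    for o,d in(a,b):
        d=d/np.linalg.norm(d);P=np.eye(3)-np.outer(d,d);A+=P;y+=P@o
    return np.linalg.solve(A,y)
def blobs(s,lo,hi,box,amin=8):
    x0,y0,x1,y1=box; hsv=cv2.cvtColor(s["color"],cv2.COLOR_BGR2HSV)[y0:y1,x0:x1]
    m=cv2.inRange(hsv,np.array(lo),np.array(hi)); n,l,st,c=cv2.connectedComponentsWithStats(m)
    return sorted([(int(st[i,4]),(c[i]+[x0,y0]).round(1).tolist(),(st[i,:4]+[x0,y0,0,0]).tolist()) for i in range(1,n) if st[i,4]>=amin],reverse=True)
E
python3 - <<'E'
from h import *
S={n:pickle.load(open(f"pics/{n}0.pkl","rb")) for n in("scene","side")}
boxes={"scene":(255,120,460,320),"side":(235,160,440,390)}
R={}
for n,s in S.items():
    b=boxes[n]
    for c,lo,hi in(("red",(0,150,60),(4,255,255)),("red2",(172,150,60),(180,255,255)),("orange",(6,150,80),(17,255,255)),("yellow",(22,150,80),(32,255,255)),("green",(50,130,60),(75,255,255))):
        B=blobs(s,lo,hi,b)[:4]; R[n,c]=B; print(n,c,B)
    for z in(.045,):
        for c,lo,hi in(("redbin",(0,150,60),(4,255,255)),("yelbin",(22,150,80),(32,255,255))):
            x0,y0,x1,y1=b;m=cv2.inRange(cv2.cvtColor(s["color"],cv2.COLOR_BGR2HSV)[y0:y1,x0:x1],lo,hi)
            cs,_=cv2.findContours(m,0,2); k=max(cs,key=cv2.contourArea)+[x0,y0]
            P=np.array([onz(s,*p,z)[:2] for p in k[:,0].astype(float)]); r=cv2.minAreaRect(P.astype(np.float32)); print(n,c,np.round(r[0],3),np.round(r[1],3),r[2])
    # teal box outline: black bed
    x0,y0,x1,y1=b
    cv2.imwrite(f"pics/{n}crop.png",cv2.resize(s["color"][170:295,255:395] if n=="scene" else s["color"][185:300,240:390],None,fx=5,fy=5,interpolation=cv2.INTER_CUBIC)[:600,:800])
E
```

```text
scene red [(781, [290.2, 149.1], [265, 127, 51, 40]), (51, [311.9, 198.5], [308, 195, 8, 9])]
scene red2 []
scene orange [(26, [345.2, 188.3], [343, 186, 6, 6])]
scene yellow [(2015, [417.9, 281.2], [388, 251, 63, 61]), (66, [353.4, 230.4], [350, 226, 8, 10])]
scene green [(42, [359.3, 200.5], [355, 197, 9, 8]), (12, [383.3, 318.2], [381, 317, 6, 3])]
scene redbin [ 0.447 -0.308] [0.128 0.13 ] 4.4146809577941895
scene yelbin [0.528 0.326] [0.135 0.143] 82.97329711914062
side red [(524, [406.2, 186.9], [385, 178, 43, 19]), (93, [352.2, 162.3], [337, 161, 29, 4]), (27, [334.1, 198.7], [331, 197, 7, 5])]
side red2 []
side orange [(25, [359.1, 213.6], [356, 212, 7, 4])]
side yellow [(2588, [288.4, 347.5], [243, 306, 88, 75]), (62, [309.9, 239.9], [306, 236, 9, 10]), (25, [261.5, 326.0], [251, 314, 22, 25]), (8, [276.2, 308.5], [273, 305, 7, 8])]
side green []
side redbin [ 0.434 -0.289] [0.116 0.078] 7.4579386711120605
side yelbin [0.517 0.323] [0.128 0.128] 82.61621856689453
```

View pics/scenecrop.png

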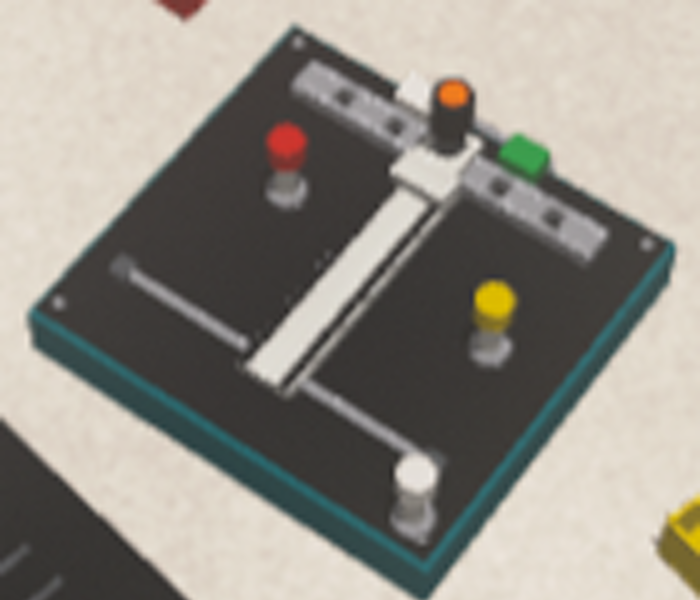

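View pics/sidecrop.png

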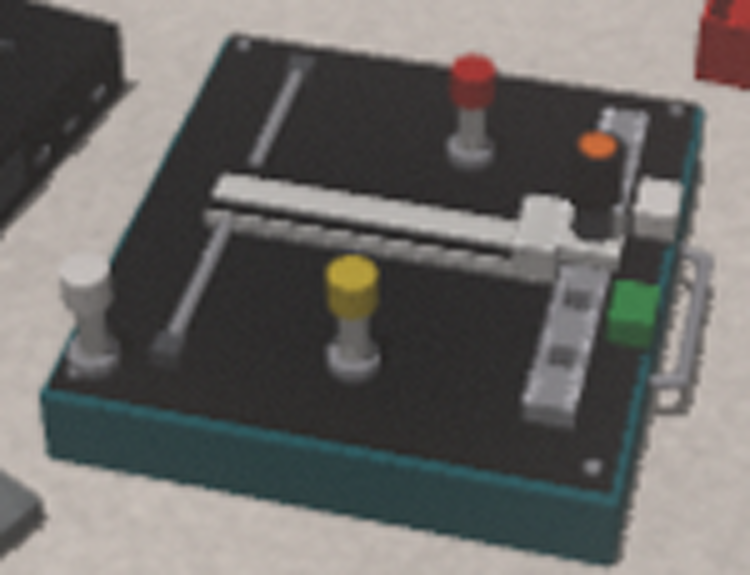

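The crops show the green tag on the fixture's +y side (scene crop (524,155), side crop (634,313)), with the knob between the tags. The bed corners are also clear. Red post is on the −y side and yellow on the +y side.

```bash
python3 - <<'E'
from h import *
S={n:pickle.load(open(f"pics/{n}0.pkl","rb")) for n in("scene","side")}
a,b=S["scene"],S["side"]
sc=lambda x,y:(x/5+254.6,y/5+169.6); sd=lambda x,y:(x/5+239.6,y/5+184.6)
C=[]
for n,s,f,pts in(("scene",a,sc,[(294,25),(672,247),(425,570),(32,317)]),("side",b,sd,[(703,105),(612,495),(45,393),(230,36)])):
    P=np.array([onz(s,*f(*p),.05)[:2] for p in pts]); c=P.mean(0)
    v=(P[1]-P[0]+P[2]-P[3]); u=(P[3]-P[0]+P[2]-P[1])
    print(n,P.round(4).tolist(),"centre",c.round(4),"yaw from y",np.degrees(np.arctan2(-v[0],v[1])).round(2),"from x",np.degrees(np.arctan2(u[1],u[0])).round(2),np.linalg.norm(u)/2,np.linalg.norm(v)/2)
for n,p,q,z in(("red",(287,148),(472,82),.1),("redtop",(287,138),(473,70),.11),("yel",(494,307),(352,287),.1),("yeltop",(495,298),(352,272),.11),("disc",(454,94),(597,146),.128),("green top",(526,150),(637,298),.068),("wtop",(415,478),(85,272),.11),("redfoot",(287,183),(471,145),.058),("yelfoot",(491,342),(353,353),.058)):
    p=sc(*p);q=sd(*q);print(n,onz(a,*p,z).round(4)[:2],onz(b,*q,z).round(4)[:2],tri(ray(a,*p),ray(b,*q)).round(4))
E
```

```text
scene [[0.4794, -0.1593], [0.4321, 0.1309], [0.7009, 0.1778], [0.7519, -0.1081]] centre [0.5911 0.0103] yaw from y 9.69 from x 10.28 0.27500690654199056 0.2922603973037848
side [[0.475, -0.1611], [0.4274, 0.1284], [0.6936, 0.1772], [0.7447, -0.1127]] centre [0.5852 0.0079] yaw from y 9.66 from x 10.28 0.2723631058740141 0.293793496475298
red [ 0.5764 -0.0651] [ 0.5764 -0.0679] [ 0.5762 -0.0654  0.101 ]
redtop [ 0.5761 -0.0653] [ 0.5751 -0.0655] [ 0.5755 -0.066   0.1093]
yel [0.5684 0.1028] [0.5684 0.1002] [0.5682 0.1022 0.1009]
yeltop [0.5684 0.1027] [0.568  0.1007] [0.568  0.1021 0.1104]
disc [ 0.4886 -0.0087] [ 0.4887 -0.0111] [ 0.4886 -0.0089  0.129 ]
green top [0.4535 0.0248] [0.4535 0.0202] [0.4534 0.0242 0.0699]
wtop [0.6868 0.1529] [0.6812 0.1508] [0.684  0.1497 0.1061]
redfoot [ 0.5747 -0.0671] [ 0.5758 -0.0674] [ 0.5753 -0.0664  0.059 ]
yelfoot [0.5671 0.1026] [0.568  0.1011] [0.5675 0.1028 0.0594]
```

```bash
cat > go.py <<'E'
import sys,numpy as np
from rig import sensors
s=sensors.sense(); t=np.array([float(v) for v in sys.argv[1:4]]); R=np.array(s["orientation"])
print("t",round(s["t"],2),"yaw",np.degrees(np.arctan2(R[1,0],R[0,0])).round(2),"tcp",np.round(s["tcp_pos"],4),"shift",(R.T@(t-s["tcp_pos"])).round(4))
E
python3 -m pendant '[[0,0,0,6.9],[0,0,0,6.9],[0.0204,-0.0221,0,0],[0.0204,-0.0221,0,0],[0.0204,-0.0221,0,0],[0.0204,-0.0221,0,0],[0.0204,-0.0221,0,0],[0.0204,-0.0221,0,0]]' -1
python3 -m pendant '[[0.0204,-0.0221,0,0],[0.0204,-0.0221,0,0],[0.0204,-0.0221,0,0],[0.0204,-0.0221,0,0],[0.0204,-0.0221,0,0],[0.0204,-0.0221,0,0],[0.0204,-0.0221,0,0],[0.0204,-0.0221,0,0]]'
python3 go.py 0.5757 -0.066 0.16
```

```text
t: 0.77
tcp_pos: [0.3499, -0.4188, 0.2311]
orientation: [[0.985, 0.173, -0.0], [0.173, -0.985, 0.0], [-0.0, -0.0, -1.0]]
force: [-0.2, -1.4, -0.7]
grip_width: 1.001
grasp_force: 0.0
t: 1.43
tcp_pos: [0.4801, -0.2164, 0.2312]
orientation: [[0.985, 0.173, -0.0], [0.173, -0.985, 0.0], [-0.0, -0.0, -1.0]]
force: [0.4, 0.2, -0.2]
grip_width: 1.0
grasp_force: 0.0
t 1.43 yaw 9.96 tcp [ 0.4801 -0.2164  0.2312] shift [ 0.1202 -0.1316  0.0712]
```

```bash

python3 -m pendant '[[0.02,-0.0219,0,0],[0.02,-0.0219,0,0],[0.02,-0.0219,0,0],[0.02,-0.0219,0,0],[0.02,-0.0219,0,0],[0.02,-0.0219,0,0],[0,0,0,0],[0,0,0,0]]' >/dev/null
python3 go.py 0.5757 -0.066 0.082; python3 - <<'E'
from rig import snapshot
import cv2
cv2.imwrite("pics/w1.png",snapshot("wrist")["color"])
E
```

```text
t 2.1 yaw 10.11 tcp [ 0.5753 -0.0661  0.2307] shift [5.000e-04 1.000e-04 1.487e-01]
```

View pics/w1.png

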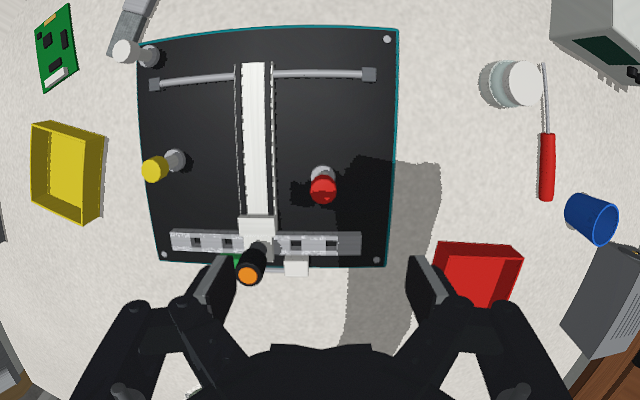

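The wrist view has the red cap at (323,188), centred between the fingers (about x = 320). Next I descend and grip.

```bash

python3 -m pendant '[[0,0,0.025,0],[0,0,0.025,0],[0,0,0.025,0],[0,0,0.025,0],[0,0,0.025,0],[0,0,0.0235,0],[0,0,0,0],[0,0,0,0]]' 
python3 -m pendant '[[0,0,0,0],[0,0,0,0],[0,0,0,0],[0,0,0,0],[0,0,0,0],[0,0,0,0],[0,0,0,0],[0,0,0,0]]' 1
python3 go.py 0.447 -0.308 0.20
```

```text
t: 2.82
tcp_pos: [0.5742, -0.0687, 0.0825]
orientation: [[0.985, 0.172, -0.002], [0.172, -0.985, -0.0], [-0.002, -0.0, -1.0]]
force: [0.4, 0.5, 0.3]
grip_width: 0.999
grasp_force: 0.0
t: 3.48
tcp_pos: [0.5755, -0.0677, 0.0835]
orientation: [[0.985, 0.173, 0.001], [0.173, -0.985, -0.0], [0.001, 0.0, -1.0]]
force: [-1.4, -0.6, 8.3]
grip_width: 0.257
grasp_force: 58.3
t 3.48 yaw 9.96 tcp [ 0.5755 -0.0677  0.0835] shift [-0.168   0.2144 -0.1166]
```

```bash

python3 -m pendant '[[0,0,-0.023,0],[0,0,-0.0235,0],[0,0,-0.0235,0],[0,0,-0.0235,0],[0,0,-0.023,0],[-0.0168,0.0214,0,0],[-0.0168,0.0214,0,0],[-0.0168,0.0214,0,0]]' 
python3 -m pendant '[[-0.0168,0.0214,0,0],[-0.0168,0.0214,0,0],[-0.0168,0.0214,0,0],[-0.0168,0.0214,0,0],[-0.0168,0.0214,0,0],[-0.0168,0.0214,0,0],[-0.0168,0.0214,0,0],[0,0,0,0]]'
python3 go.py 0.447 -0.308 0.06
```

```text
t: 4.15
tcp_pos: [0.5361, -0.1402, 0.1998]
orientation: [[0.985, 0.174, 0.001], [0.174, -0.985, -0.0], [0.001, 0.0, -1.0]]
force: [0.2, -0.9, -0.7]
grip_width: 0.262
grasp_force: 58.8
t: 4.82
tcp_pos: [0.4435, -0.3123, 0.1995]
orientation: [[0.986, 0.167, -0.001], [0.167, -0.986, -0.002], [-0.001, 0.002, -1.0]]
force: [-0.6, -0.5, -1.3]
grip_width: 0.259
grasp_force: 58.9
t 4.82 yaw 9.63 tcp [ 0.4435 -0.3123  0.1995] shift [ 0.0043 -0.0039  0.1395]
```

```bash

python3 -m pendant '[[0,0,0.023,0],[0,0,0.023,0],[0,0,0.023,0],[0,0,0.023,0],[0,0,0.023,0],[0,0,0.023,0],[0,0,0,0],[0,0,0,0]]' 
python3 -m pendant '[[0,0,0,0],[0,0,0,0],[0,0,0,0],[0,0,0,0],[0,0,0,0],[0,0,-0.005,0],[0,0,-0.01,0],[0,0,-0.015,0]]' -1
python3 -m pendant '[[0,0,-0.021,0],[0,0,-0.021,0],[0,0,-0.021,0],[0,0,-0.021,0],[0,0,-0.021,0],[0,0,-0.021,0],[0,0,0,0],[0,0,0,0]]'
python3 go.py 0.568 0.102 0.082;python3 - <<'E'
from rig import snapshot
import cv2
cv2.imwrite("pics/s2.png",snapshot("scene")["color"][60:340,230:480])
cv2.imwrite("pics/w2.png",snapshot("wrist")["color"])
E
```

```text
t: 5.48
tcp_pos: [0.4463, -0.3071, 0.0611]
orientation: [[0.985, 0.173, -0.002], [0.173, -0.985, 0.001], [-0.001, -0.001, -1.0]]
force: [0.7, -1.4, -0.1]
grip_width: 0.262
grasp_force: 58.9
t: 6.15
tcp_pos: [0.4462, -0.3072, 0.0916]
orientation: [[0.985, 0.173, -0.001], [0.173, -0.985, 0.001], [-0.001, -0.001, -1.0]]
force: [0.7, 0.1, -0.4]
grip_width: 0.995
grasp_force: 0.0
t: 6.82
tcp_pos: [0.447, -0.3078, 0.219]
orientation: [[0.985, 0.173, 0.002], [0.173, -0.985, -0.001], [0.002, 0.002, -1.0]]
force: [-0.1, -0.5, -0.9]
grip_width: 0.998
grasp_force: 0.0
t 6.82 yaw 9.96 tcp [ 0.447  -0.3078  0.219 ] shift [ 0.1898 -0.3829  0.1367]
```

View pics/w2.png

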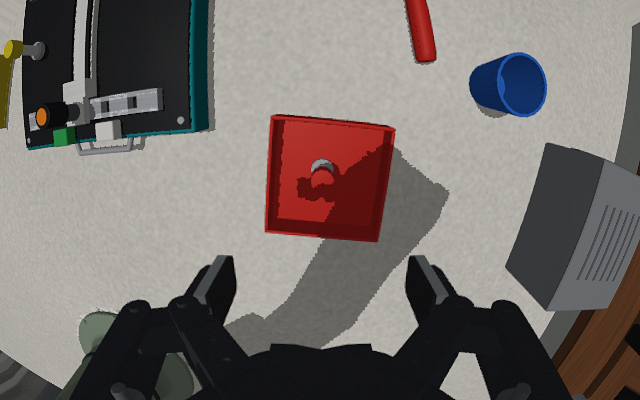

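The wrist view shows the red post standing in the red bin at (320,170), clear of the fingers. Next is the yellow post.

```bash

python3 -m pendant '[[0.0119,-0.0239,0,0],[0.0119,-0.0239,0,0],[0.0119,-0.0239,0,0],[0.0119,-0.0239,0,0],[0.0119,-0.0239,0,0],[0.0119,-0.0239,0,0],[0.0119,-0.0239,0,0],[0.0119,-0.0239,0,0]]' >/dev/null
python3 -m pendant '[[0.0119,-0.0239,0,0],[0.0119,-0.0239,0,0],[0.0119,-0.0239,0,0],[0.0119,-0.0239,0,0],[0.0119,-0.0239,0,0],[0.0119,-0.0239,0,0],[0.0119,-0.0239,0,0],[0.0119,-0.0239,0,0]]'
python3 -m pendant '[[0,0,0,0],[0,0,0.023,0],[0,0,0.023,0],[0,0,0.023,0],[0,0,0,0],[0,0,0,0],[0,0,0,0],[0,0,0,0]]' >/dev/null
python3 go.py 0.568 0.102 0.082
```

```text
t: 8.25
tcp_pos: [0.5677, 0.1032, 0.2164]
orientation: [[0.985, 0.173, -0.002], [0.173, -0.985, -0.0], [-0.002, 0.0, -1.0]]
force: [-0.2, 0.3, -0.4]
grip_width: 1.002
grasp_force: 0.0
t 8.92 yaw 9.96 tcp [0.5686 0.1021 0.1496] shift [-0.0007  0.      0.0676]
```

```bash

python3 -m pendant '[[0,0,0.017,0],[0,0,0.017,0],[0,0,0.017,0],[0,0,0.0165,0],[0,0,0,0],[0,0,0,0],[0,0,0,0],[0,0,0,0]]' 
python3 -m pendant '[[0,0,0,0],[0,0,0,0],[0,0,0,0],[0,0,0,0],[0,0,0,0],[0,0,0,0],[0,0,0,0],[0,0,0,0]]' 1
python3 -m pendant '[[0,0,-0.023,0],[0,0,-0.0235,0],[0,0,-0.0235,0],[0,0,-0.0235,0],[0,0,-0.023,0],[0,0,0,0],[0,0,0,0],[0,0,0,0]]' 
python3 go.py 0.523 0.324 0.06
```

```text
t: 9.58
tcp_pos: [0.5687, 0.1022, 0.0822]
orientation: [[0.985, 0.173, 0.002], [0.173, -0.985, 0.0], [0.002, -0.0, -1.0]]
force: [-0.4, -0.4, -1.0]
grip_width: 0.997
grasp_force: 0.0
t: 10.25
tcp_pos: [0.5681, 0.1021, 0.0809]
orientation: [[0.985, 0.173, 0.0], [0.173, -0.985, 0.0], [0.0, -0.0, -1.0]]
force: [-0.5, -0.5, 4.6]
grip_width: 0.258
grasp_force: 58.6
t: 10.92
tcp_pos: [0.5676, 0.102, 0.1967]
orientation: [[0.985, 0.173, -0.001], [0.173, -0.985, -0.0], [-0.001, 0.0, -1.0]]
force: [-0.4, -0.2, -1.5]
grip_width: 0.259
grasp_force: 58.9
t 10.92 yaw 9.97 tcp [0.5676 0.102  0.1967] shift [-0.0054 -0.2264  0.1367]
```

```bash

python3 -m pendant '[[-0.0005,-0.0226,0,0],[-0.0005,-0.0226,0,0],[-0.0005,-0.0226,0,0],[-0.0005,-0.0226,0,0],[-0.0005,-0.0226,0,0],[-0.0005,-0.0226,0,0],[-0.0005,-0.0226,0,0],[-0.0005,-0.0226,0,0]]' >/dev/null
python3 -m pendant '[[-0.0005,-0.0226,0,0],[-0.0005,-0.0226,0,0],[0,0,0.022,0],[0,0,0.023,0],[0,0,0.023,0],[0,0,0.023,0],[0,0,0.023,0],[0,0,0.023,0]]' 
python3 -m pendant '[[0,0,0,0],[0,0,0,0],[0,0,0,0],[0,0,0,0],[0,0,0,0],[0,0,0,0],[0,0,0,0],[0,0,0,0]]'  -1
python3 -m pendant '[[0,0,-0.023,0],[0,0,-0.023,0],[0,0,-0.023,0],[0,0,-0.023,0],[0,0,-0.023,0],[0,0,-0.023,0],[0,0,0,0],[0,0,0,0]]'
python3 go.py 0.4886 -0.010 0.093;python3 - <<'E'
from rig import snapshot
import cv2,numpy as np
w=snapshot("wrist")["color"]; s=snapshot("scene")["color"]
cv2.imwrite("pics/w3.png",np.vstack([cv2.resize(w,(400,250)),cv2.resize(s[80:330,230:480],None,fx=1.4,fy=1.4)[:, :400] if 0 else cv2.resize(s[80:330,230:480],(400,350))]))
E
```

```text
t: 12.25
tcp_pos: [0.5231, 0.3233, 0.0579]
orientation: [[0.985, 0.173, -0.002], [0.173, -0.985, -0.001], [-0.002, 0.001, -1.0]]
force: [0.1, -0.0, -0.2]
grip_width: 0.262
grasp_force: 59.0
t: 12.92
tcp_pos: [0.5241, 0.3239, 0.0607]
orientation: [[0.985, 0.173, 0.0], [0.173, -0.985, 0.0], [0.001, -0.0, -1.0]]
force: [-0.3, -0.1, 1.2]
grip_width: 1.006
grasp_force: 0.0
t: 13.58
tcp_pos: [0.5244, 0.3241, 0.1995]
orientation: [[0.985, 0.173, 0.002], [0.173, -0.985, 0.001], [0.002, -0.001, -1.0]]
force: [0.4, 0.8, -0.1]
grip_width: 1.0
grasp_force: 0.0
t 13.58 yaw 9.96 tcp [0.5244 0.3241 0.1995] shift [-0.0933  0.3229  0.106 ]
```

View pics/w3.png

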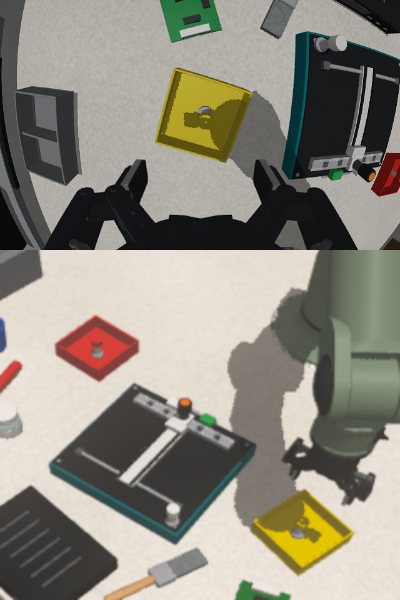

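The picture shows both posts in their bins: yellow standing at wrist (205,115), red at scene (97,348), and the white post in place. Now the knob.

```bash

python3 -m pendant '[[-0.0067,0.0231,0,0],[-0.0067,0.0231,0,0],[-0.0067,0.0231,0,0],[-0.0067,0.0231,0,0],[-0.0067,0.0231,0,0],[-0.0067,0.0231,0,0],[-0.0067,0.0231,0,0],[-0.0067,0.0231,0,0]]' >/dev/null
python3 -m pendant '[[-0.0067,0.0231,0,0],[-0.0067,0.0231,0,0],[-0.0067,0.0231,0,0],[-0.0067,0.0231,0,0],[-0.0067,0.0231,0,0],[-0.0067,0.0231,0,0],[0,0,0,0],[0,0,0,0]]'
python3 -m pendant '[[0,0,0,0],[0,0,0,0],[0,0,0,0],[0,0,0,0],[0,0,0,0],[0,0,0,0],[0,0,0,0],[0,0,0,0]]' >/dev/null
python3 go.py 0.4886 -0.010 0.093; python3 - <<'E'
from rig import snapshot
from h import *
w=snapshot("wrist"); M=np.array(w["cam_to_world"])
for a,c,bb in blobs(w,(6,150,80),(17,255,255),(150,100,500,380)):
    u=np.array([c[0]-w["cx"],c[1]-w["cy"]]); r=np.hypot(*u); th=r/w["fx"]
    d=M[:3,:3]@np.array([u[0]/r*np.sin(th),-u[1]/r*np.sin(th),-np.cos(th)]); o=M[:3,3]
    print(a,c,o+d*(.128-o[2])/d[2])
E
```

```text
t: 15.02
tcp_pos: [0.487, -0.012, 0.1976]
orientation: [[0.985, 0.171, -0.001], [0.171, -0.985, -0.0], [-0.001, 0.0, -1.0]]
force: [0.3, -0.0, 0.7]
grip_width: 1.004
grasp_force: 0.0
t 15.68 yaw 9.97 tcp [ 0.4875 -0.0109  0.1983] shift [ 0.0012 -0.0007  0.1053]
468 [321.3, 211.1] [ 0.48602219 -0.01146617  0.128     ]
```

```bash

python3 -m pendant '[[0,0,0.02,0],[0,0,0.02,0],[0,0,0.02,0],[0,0,0.02,0],[0,0,0.015,0],[0,0,0.01,0],[0,0,0,0],[0,0,0,0]]' 
python3 -m pendant '[[0,0,0,0],[0,0,0,0],[0,0,0,0],[0,0,0,0],[0,0,0,0],[0,0,0,0],[0,0,0,0],[0,0,0,0]]' 1
python3 -m pendant '[[0,0,-0.003,0],[0,0,-0.003,0],[0,0,-0.003,0],[0,0,-0.003,0],[0,0,0,0],[0,0,0,0],[0,0,0,0],[0,0,0,0]]'
python3 go.py 0.4806 0.0295 0.105
```

```text
t: 16.4
tcp_pos: [0.4875, -0.0109, 0.0934]
orientation: [[0.985, 0.173, -0.001], [0.173, -0.985, -0.0], [-0.001, -0.0, -1.0]]
force: [0.1, -0.5, 0.7]
grip_width: 0.997
grasp_force: 0.0
t: 17.07
tcp_pos: [0.4877, -0.011, 0.0938]
orientation: [[0.985, 0.173, 0.001], [0.173, -0.985, -0.0], [0.001, 0.0, -1.0]]
force: [-3.3, 0.0, 9.2]
grip_width: 0.31
grasp_force: 58.3
t: 17.73
tcp_pos: [0.4877, -0.011, 0.1052]
orientation: [[0.985, 0.173, 0.0], [0.173, -0.985, 0.0], [0.0, -0.0, -1.0]]
force: [4.7, -0.9, -6.5]
grip_width: 0.314
grasp_force: 59.4
t 17.73 yaw 9.96 tcp [ 0.4877 -0.011   0.1052] shift [ 0.     -0.0411  0.0002]
```

```bash

python3 -m pendant '[[0,-0.005,0,0],[0,-0.005,0,0],[0,-0.005,0,0],[0,-0.005,0,0],[0,-0.005,0,0],[0,-0.005,0,0],[0,-0.005,0,0],[0,-0.005,0,0]]' 
python3 -m pendant '[[0,0,0,0],[0,0,0,0],[0,0,0.002,0],[0,0,0.002,0],[0,0,0.002,0],[0,0,0.002,0],[0,0,0,0],[0,0,0,0]]'
python3 go.py 0.4806 0.0285 0.0935
```

```text
t: 18.4
tcp_pos: [0.4808, 0.0287, 0.1053]
orientation: [[0.985, 0.173, 0.0], [0.173, -0.985, 0.0], [0.0, 0.0, -1.0]]
force: [5.6, -1.8, -7.1]
grip_width: 0.315
grasp_force: 59.4
t: 19.07
tcp_pos: [0.4809, 0.0286, 0.0971]
orientation: [[0.985, 0.173, 0.0], [0.173, -0.985, 0.0], [0.0, -0.0, -1.0]]
force: [5.8, 2.4, -5.8]
grip_width: 0.31
grasp_force: 59.5
t 19.07 yaw 9.97 tcp [0.4809 0.0286 0.0971] shift [-0.0003  0.0001  0.0036]
```

```bash

python3 -m pendant '[[0,0,0.001,0],[0,0,0.001,0],[0,0,0.001,0],[0,0,0.0006,0],[0,0,0,0],[0,0,0,0],[0,0,0,0],[0,0,0,0]]'
python3 - <<'E'
from rig import snapshot
from h import *
a,b=snapshot("scene"),snapshot("side")
for n,lo,hi in(("o",(6,150,80),(17,255,255)),("g",(50,130,60),(75,255,255))):
    print(n,[blobs(s,lo,hi,(300,150,400,270),4)[:2] for s in(a,b)])
im=cv2.resize(b["color"][195:280,310:400],None,fx=6,fy=6,interpolation=cv2.INTER_CUBIC)
cv2.imwrite("pics/s4.png",im)
E
```

```text
t: 19.73
tcp_pos: [0.4808, 0.0285, 0.0939]
orientation: [[0.985, 0.173, 0.001], [0.173, -0.985, 0.0], [0.001, -0.0, -1.0]]
force: [3.3, 1.8, 5.9]
grip_width: 0.312
grasp_force: 60.7
o [[(19, [355.9, 194.9], [354, 193, 5, 5])], []]
g [[], []]
```

View pics/s4.png

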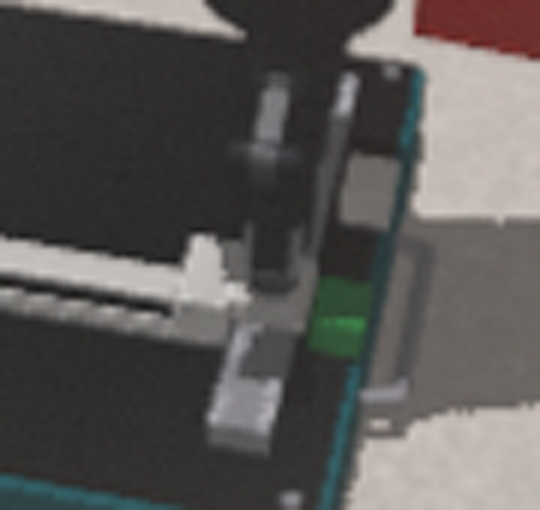

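The side view shows the saddle moved level with the green tag (340,315) and the fingers around the knob. The tool is back at its original grip height (93.9 mm) and now feels an upward reaction of about 6 N instead of the spring pull, so the pin is home.

```bash
python3 -m pendant '[[0,0,0,0],[0,0,0,0],[0,0,0,0],[0,0,0,0],[0,0,0,0],[0,0,0,0],[0,0,0,0],[0,0,0,0]]'; python3 -c "
from rig import robot
print(robot.hand_in())"
```

```text
t: 20.5
tcp_pos: [0.4808, 0.0285, 0.0939]
orientation: [[0.985, 0.173, 0.001], [0.173, -0.985, 0.0], [0.001, -0.0, -1.0]]
force: [3.1, 1.2, 6.2]
grip_width: 0.311
grasp_force: 60.7
the job is handed in; nothing more can be done
None
```

I handed the job in at 20.5 s with both coloured posts released in their own bins, the rail at the green-tag hole, the pin home by height and force readings, and the knob still gripped; no verdict was returned.

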